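# Run the film winder back to its start stop

## Robot

A 7-joint arm with a two-finger parallel gripper is mounted at the origin on the work surface. World frame = base frame: x ahead of the robot, y to its left, z up, the work surface at z = 0. Lengths are in m, angles in rad, forces in N, time in s.
With the tool pointing down it reaches from about 0.425 to 0.8 m from the base axis. Payload 8.3 kg.
Tool frame: the origin (TCP) lies at the very end of the fingers, on their centre line; the grasp point (between the pads) lies 19 mm behind it (robot.tcp_to_grasp is the distance from the TCP to the grasp point, in m); z points along the fingers, y is the direction in which the jaws open and shut (so a half turn about z gives the same grasp; the last joint's range is limited). The gripper opens to 85 mm and grips with 20 to 120 N. Pads are 22 mm wide; open, the fingers measure 114 mm over their backs; the gripper's body (76 mm by 85 mm) begins 54 mm behind the grasp point. The pads swing forward as they close: fully open they stand 13 mm farther back than shut.
Start: joints at [-1.276, 0.383, 0.016, 1.37, -0.006, 1.388, -0.046], TCP at [0.219, 0.585, 0.231] pointing down, gripper open.
Joint ranges: [-2.95, 2.95], [-0.25, 2.06], [-1.52, 1.56], [0.18, 2.33], [-1.44, 4.58], [0.02, 2.06], [-3.01, 3.01]. Speed limits (rad/s): [2.39, 2.39, 3.01, 3.01, 3.14, 3.14, 3.14].

## Interface

Orientations are given as [roll, pitch, yaw] about the fixed x, y, z axes, in that order (R = Rz(yaw) Ry(pitch) Rx(roll)).
In Python, from station import robot gives the robot as it stands.
- The arm moves only by the tool move_arm, never from a script. Its argument "increments" is a list that holds one entry, the list of rows, each a list of 7 numbers: the shift along the tool's x, y, z each as a share of 0.03 m, from -1 to 1, then the turn, a rotation vector about the tool's x, y, z each as a share of 0.12 rad, from -1 to 1, then the gripper's target within -1 to 1 (fully open at 1, half-way at 0, shut at -1). In form: [[[dx, dy, dz, wx, wy, wz, claw], ...]]. A call has 1 to 8 rows; each row shifts and turns the commanded pose from where the row before left it, along the tool's axes as they then stand; what a row does not reach is not made up. A row lasts 1/12 s, in which the tool goes at most 41.7 mm and 7.16 degrees, less where a joint would pass 70% of its speed; a pose out of reach is approached as far as the arm can. A call with a number of a shift or a turn outside -1 to 1 is refused whole. A call with a gripper value outside its range is refused whole. The fingers move at their own pace and stop on an object; "force" is the grip in N (left out, the last holds). Time passes only in rows, so rows that do not move let the fingers close. It gives the time, the measured TCP pose, the force and the opening at its end, in the units of the state.
- robot.state(): the state, without advancing time (a new reading comes with each control period).
- robot.grab_frame(name): name is "scene" or "top" or "wrist"; returns the picture (384x512x3 uint8, red, green, blue); there is no depth.
- robot.camera_model(name): a dict with "fx", "fy", "cx", "cy" (pixels), "view" (4x4, takes a point from world to camera coordinates). Camera axes: x right, y down, z forward; pixel columns grow to the right and rows downward; lengths in m; the calibration is good to about 2 mm. A picture is of the moment at which its call begins: read the wrist's pose just before it. camera_model takes no time and is no camera call; for the wrist camera it gives the pose at the moment of the call.
- robot.hand_in(): hands the job in, once; it reports no verdict.
Trained networks look in the newest picture that a camera, given by its name, has taken for a name from the list of things; names that differ only in an ending like _2 or _b are one class to them, and where a whole thing is asked for, a point or a joint stands for the part that bears it (a point fixed in the world has none). Each returns a list of dicts, best first, with "conf" (0 to 1); they miss things now and then, are a little off and sometimes report something else, mostly with a low value. They report only what shows in the picture. A call takes as long as a camera call.
- robot.boxes_of(camera, target): "position" ([x, y, z] in m, in world coordinates, good to about 4 mm: the middle of the surface that is visible of it).
- robot.pinpoint(camera, target): "position" ([x, y, z] in m, in world coordinates, good to about 4 mm: a listed point, or the origin of a listed thing).
The state is a dict: "t": time; "qpos": joint angles; "joint_velocities": joint speeds; "joint_torque": joint torques, N m; "position": TCP position; "orientation": TCP orientation; "wrist_force": force on the tool from outside, world axes, zero at the start; "torque": the same for the moment, N m; "width": finger opening in m.
Only numpy, scipy, OpenCV 4.12 (cv2) and the standard library are available. Lean on these libraries where they do the work, as an engineer would, in place of code of your own. Each camera call takes 0.05 s, during which the arm holds its last target.

## Task

Run the film winder on the desk back to its start: lift the pawl by its red bar and fold it right over onto its back rest, then turn the wheel backward (clockwise seen from above) by its orange crank post until its yellow lug bears firmly, but not hard, on the red stop block. Leave the wheel there and fold the pawl back down so that it rests on the ratchet teeth, then let go; never force wheel and pawl hard against each other, and leave the blower, film can and scissors where they are.

Things in the scene. Friction and masses are not known exactly. Their poses are not given: they have to be found in the camera images.
- winder: Oak board 200 x 190 mm, top 20 mm above the desk, fixed, carrying wheel, pawl and stop. Origin on the wheel's axis at desk height, z up, turned only about z. The board spans x -80 to 120, y -100 to 90 mm here. The pawl lies across the wheel's +x side.
- wheel: Black wheel, 122 mm across, vertical axis; origin on the axis 20 mm above the desk, x axis through the middle of the yellow rim lug. On it a ring of 16 steel saw teeth (radius 47 to 60, tops 40 mm above the desk). The pawl blocks clockwise (backward) turning after at most one tooth (22 deg). Friction drag 0.12 Nm (3.3 N at the crank post); no spring, it stays where left.
- crank (a point): On the axis of the orange crank post, 19 mm below its top, 70 mm above the desk. The post is an upright round sleeve, diameter 14 mm, 37 mm from the wheel's axis, from 36 to 89 mm above the desk, that spins freely on its pin: gripped, it is led round the axis without turning the hand.
- lug_face (a point): Middle of the clockwise side of the yellow lug on the wheel's rim, 66 mm from the axis, 28 mm above the desk: the face that meets the stop.
- stop: Red block (20 x 12 mm, top 48 mm, thumbscrew 54 mm above the desk), fixed beside the rim. Origin on the wheel's axis at desk height; the lug touches it when the wheel's x axis lines up with this x axis, after 0.65 to 2.1 rad. It wants a steady push for half a second, 3 to 14 N between lug and block: about 9 to 28 N sideways at the crank post with the drag; 15 N is right.
- stop_face (a point): Middle of the face of the red stop block that the lug meets, 66 mm from the wheel's axis, 28 mm above the desk.
- pawl: Steel pawl arm. Origin on its level pivot (along the winder's x), 48 mm up at winder x 52, y -65 mm; its z axis tilts by 0 to 0.12 rad with the nose down on the teeth, 2.5 folded back on its rest. It falls by its weight (0.1 kg, damped): below about 1.3 onto the teeth, above 1.6 to the rest. Not over 12 N between nose and teeth.
- pawl_bar (a point): Grip point of the pawl's red bar, 29 mm from its inner, 21 mm from its outer end. Level bar along the winder's x, diameter 10 mm. Pawl down: 60 mm above the desk at winder x 85, y 0 mm; folded back: 77 mm above the desk at y -124 mm. It moves on an arc of radius 66 mm about the pivot in the winder's y-z plane, and may turn between the fingers.
- pawl_rest (a point): Top of the pawl's steel back rest (winder x 46 to 58, y -98 to -90 mm, 69 mm high), which with the pivot's bracket (x 39 to 65, y -76 to -54 mm, 56 mm high) stands beside the way of the red bar.
- film_can_mid (a point): Middle of the black film can with grey lid, 33 mm across, 52 mm high, standing on the desk. Bystander.
- blower_mid (a point): Middle of the black rubber dust blower, 62 mm across, 98 mm high, standing on the desk. Bystander.
- scissors_mid (a point): Middle of the scissors with turquoise handles, 190 mm long, lying flat on the desk. Bystander.

How it is judged:
On the way, in this order (a step that is already met when the one before it is completed fails the run):
1. the pawl is folded back past upright, onto its rest (angle between pawl's own z axis and vertical above 2.2 rad), for 0.2 s.
2. with the pawl folded back, the wheel's lug is pressed on the stop with 3 to 14 N for 0.3 s (contact force between wheel and stop between 3 and 14 N and angle between pawl's own z axis and vertical above 2.2 rad), for 0.3 s.
3. the pawl is down on the teeth again (angle between pawl's own z axis and vertical below 0.16 rad), for 0.2 s.
At the end, for the whole second after the job is handed in: The pawl lies on the ratchet teeth (below 0.16 rad), the wheel's lug is still at the stop (within 4 mm), the wheel is at rest and the robot has let go; the bystanders stand where they were (within 20 mm) (angle between pawl's own z axis and vertical below 0.16 rad and horizontal distance between lug_face and stop_face below 0.004 m and angular speed of wheel below 0.05 rad/s and contact force between the fingers and anything else below 0.1 N and distance of each of film_can_mid, blower_mid, scissors_mid from where it was at the start of the episode below 0.02 m); the robot touches nothing.
It fails at once if wheel and pawl are forced hard against each other (over 12 N) (contact force between wheel and pawl above 12 N).
It fails at once if the wheel is driven hard on the stop (over 14 N) (contact force between wheel and stop above 14 N).
It fails at once if a bystander is moved by more than 20 mm (distance of any of film_can_mid, blower_mid, scissors_mid from where it was at the start of the episode above 0.02 m).
It also fails if it takes over 67 s, if anything falls off the work surface, if the arm or the gripper's body presses on something with over 40 N, if the wrist force passes 120 N, or if a joint passes its speed limit or range.

## Working session

There is one attempt and no reset: what is moved stays moved. The work goes in short steps, Python scripts to look and compute and a tool call to move; the robot and the scene stay as the last step left them, time stands still between calls to the robot, and variables do not carry over. Pictures are saved under pics/ and viewed, and the job is handed in when it is done.

Besides the shell and the picture viewer there is one more tool, called after "Call:" as a command line: name --argument value ..., lists and objects as JSON in quotes. move_arm: Moves the arm, as the interface text tells. Shift numbers are shares of 0.03 m and turn numbers shares of 0.12 rad, none past 1 either way. Its arguments: {"type":"object","properties":{"increments":{"type":"array","items":{"type":"array","items":{"type":"array","items":{"type":"number"}}}},"force":{"type":"number"}},"required":["increments"]}

```bash
mkdir -p pics; ls; python3 - <<'E'
from station import robot
import cv2
s=robot.state()
print({k:(v if not hasattr(v,'__len__') else [round(float(x),4) for x in v]) for k,v in s.items()})
for c in ["scene","top"]:
    im=robot.grab_frame(c); cv2.imwrite(f"pics/{c}0.png",im[:,:,::-1])
    for n in ["winder","wheel","crank","lug_face","stop","stop_face","pawl","pawl_bar","pawl_rest","film_can_mid","blower_mid","scissors_mid"]:
        try:
            r=robot.pinpoint(c,n)
            print(c,n,[( [round(float(x),4) for x in d['position']],round(d['conf'],2)) for d in r[:2]])
        except Exception as e: print(c,n,e)
print(robot.state()['t'])
E
```

```text
pics
{'t': 0.0, 'qpos': [-1.2759, 0.3843, 0.0164, 1.3712, -0.0063, 1.3882, -0.0465], 'joint_velocities': [0.0, -0.0007, -0.0022, -0.0012, -0.0018, 0.0013, -0.0011], 'joint_torque': [-0.0002, -62.7571, 0.844, -37.1831, 0.0165, 0.014, -0.0], 'position': [0.2187, 0.585, 0.2303], 'orientation': [-3.1396, 0.0001, 2.7839], 'wrist_force': [0.9936, 0.2967, 0.0151], 'torque': [0.0142, 0.0234, 0.0091], 'width': 0.08564221748682828}
scene winder []
scene wheel [([0.5284, 0.0691, 0.0197], 0.7)]
scene crank [([0.5155, 0.1034, 0.0725], 0.68)]
scene lug_face [([0.4631, 0.0514, 0.0315], 0.87)]
scene stop []
scene stop_face [([0.4841, 0.1138, 0.0293], 0.68)]
scene pawl [([0.5727, -0.0074, 0.0485], 0.81), ([0.4651, -0.1021, 0.0034], 0.41)]
scene pawl_bar [([0.617, 0.0578, 0.0646], 0.71)]
scene pawl_rest [([0.5684, -0.0327, 0.0651], 0.92), ([0.5043, 0.2541, 0.0506], 0.41)]
scene film_can_mid [([0.6233, 0.2091, 0.0256], 0.58)]
scene blower_mid [([0.5038, 0.252, 0.05], 0.95)]
scene scissors_mid [([0.4664, -0.1051, 0.0039], 0.91)]
top winder [([0.5245, 0.0683, 0.0017], 0.87)]
top wheel [([0.5265, 0.0685, 0.0189], 0.85), ([0.6121, 0.0576, 0.0631], 0.49)]
top crank [([0.5147, 0.1047, 0.07], 0.94)]
top lug_face [([0.4653, 0.0538, 0.0263], 0.81), ([0.5665, -0.0028, 0.0502], 0.64)]
top stop []
top stop_face [([0.5283, 0.0674, 0.004], 0.72), ([0.4836, 0.1121, 0.023], 0.43)]
top pawl [([0.565, -0.003, 0.0493], 0.61)]
top pawl_bar [([0.6113, 0.0572, 0.0642], 0.67)]
top pawl_rest [([0.5675, -0.0297, 0.0692], 0.75)]
top film_can_mid [([0.6256, 0.2103, 0.0228], 0.63), ([0.5657, -0.0301, 0.0667], 0.23)]
top blower_mid [([0.4974, 0.2507, 0.0507], 0.93)]
top scissors_mid [([0.4639, -0.1091, 0.0048], 0.6)]
1.3
```

View pics/scene0.png

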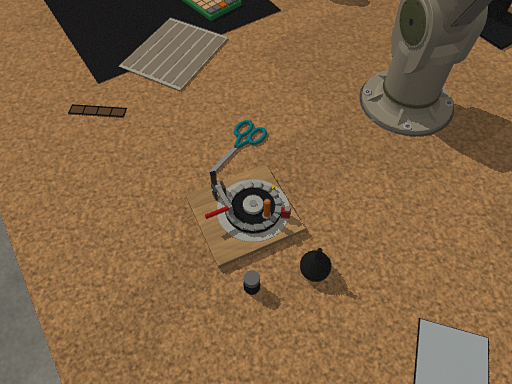

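View pics/top0.png

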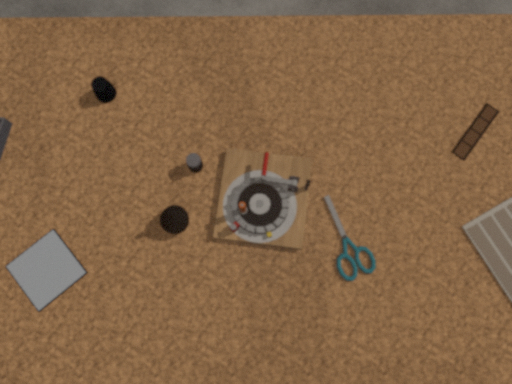

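```bash
cat > h.py <<'E'
from station import robot
import numpy as np, cv2
from scipy.spatial.transform import Rotation as R
def st():
    s=robot.state(); 
    print('t',round(s['t'],2),'pos',np.round(s['position'],4),'rpy',np.round(s['orientation'],3),'F',np.round(s['wrist_force'],1),'T',np.round(s['torque'],2),'w',round(s['width'],4),'q1,7',np.round([s['qpos'][0],s['qpos'][6]],2))
    return s
def delta(p,yaw,s=None):
    s=s or st(); Rc=R.from_euler('xyz',s['orientation'])
    Rt=R.from_euler('xyz',[np.pi,0,yaw])
    print('shift now-frame units',np.round(Rc.inv().apply(np.array(p)-s['position'])/.03,2),
     'target-frame units',np.round(Rt.inv().apply(np.array(p)-s['position'])/.03,2),'rot units',np.round((Rc.inv()*Rt).as_rotvec()/.12,2))
E
```

Call:
move_arm --increments '[[[0, 0, 0, 0, 0, -0.93, 1], [0, 0, 0, 0, 0, -0.93, 1], [-0.65, -0.715, 0, 0, 0, 0, 1], [-0.65, -0.715, 0, 0, 0, 0, 1], [-0.65, -0.715, 0, 0, 0, 0, 1], [-0.65, -0.715, 0, 0, 0, 0, 1], [-0.65, -0.715, 0, 0, 0, 0, 1], [-0.65, -0.715, 0, 0, 0, 0, 1]]]'

```text
t: 1.97
position: [0.3182, 0.441, 0.2314]
orientation: [3.141, 0.0, 3.007]
wrist_force: [-0.5, 0.7, 0.1]
width: 0.0853
```

Call:
move_arm --increments '[[[-0.65, -0.715, 0, 0, 0, 0, 1], [-0.65, -0.715, 0, 0, 0, 0, 1], [-0.65, -0.715, 0, 0, 0, 0, 1], [-0.65, -0.715, 0, 0, 0, 0, 1], [-0.65, -0.715, 0, 0, 0, 0, 1], [-0.65, -0.715, 0, 0, 0, 0, 1], [-0.65, -0.715, 0, 0, 0, 0, 1], [-0.65, -0.715, 0, 0, 0, 0, 1]]]'

```text
t: 2.63
position: [0.4497, 0.2499, 0.2315]
orientation: [3.141, 0.0, 3.007]
wrist_force: [0.3, -0.1, -0.0]
width: 0.0853
```

Call:
move_arm --increments '[[[-0.65, -0.715, 0, 0, 0, 0, 1], [-0.65, -0.715, 0, 0, 0, 0, 1], [-0.65, -0.715, 0, 0, 0, 0, 1], [-0.65, -0.715, 0, 0, 0, 0, 1], [-0.65, -0.715, 0, 0, 0, 0, 0], [-0.65, -0.715, 0, 0, 0, 0, 0], [-0.65, -0.715, 0, 0, 0, 0, 0], [-0.65, -0.715, 0, 0, 0, 0, 0]]]'

```text
t: 3.3
position: [0.5813, 0.0591, 0.2315]
orientation: [3.141, 0.0, 3.007]
wrist_force: [0.2, 0.4, 0.1]
width: 0.0429
```

```bash
python3 - <<'E'
from h import *
st()
for c in ["wrist","top","scene"]:
    im=robot.grab_frame(c); 
    if c=='wrist': cv2.imwrite(f"pics/{c}1.png",im[:,:,::-1])
    for n in ["winder","wheel","crank","lug_face","stop_face","pawl","pawl_bar","pawl_rest"]:
        if c!='wrist' and n not in("wheel",'pawl_bar',): continue
        r=robot.pinpoint(c,n)
        print(c,n,[( [round(float(x),4) for x in d['position']],round(d['conf'],2)) for d in r[:2]])
st()
E
```

```text
t 3.3 pos [0.5813 0.0591 0.2315] rpy [3.141 0.    3.007] F [0.2 0.4 0.1] T [0.01 0.   0.  ] w 0.0429 q1,7 [-0.46  1.37]
wrist winder [([0.5254, 0.0701, -0.0039], 0.64)]
wrist wheel [([0.5306, 0.0671, 0.0224], 0.91)]
wrist crank [([0.5129, 0.1052, 0.0742], 0.6)]
wrist lug_face [([0.4619, 0.0592, 0.0279], 0.71)]
wrist stop_face [([0.4822, 0.1115, 0.0303], 0.51)]
wrist pawl [([0.5704, -0.0015, 0.0491], 0.71)]
wrist pawl_bar [([0.6078, 0.0543, 0.0669], 0.69)]
wrist pawl_rest [([0.5663, -0.0311, 0.0657], 0.56)]
top wheel []
top pawl_bar []
scene wheel [([0.5292, 0.067, 0.0167], 0.7)]
scene pawl_bar [([0.6152, 0.0531, 0.0673], 0.56)]
t 4.05 pos [0.5806 0.0605 0.2313] rpy [3.142 0.    3.007] F [-0.1  0.3 -0.8] T [-0.   -0.01  0.04] w 0.0425 q1,7 [-0.46  1.37]
```

View pics/wrist1.png

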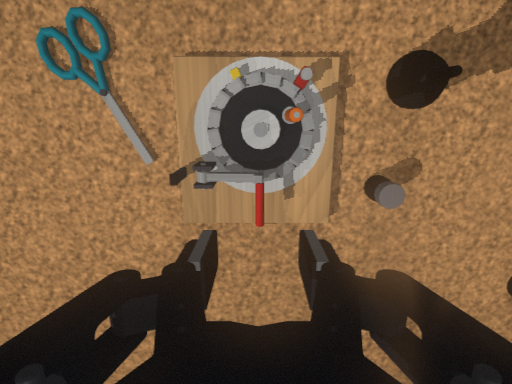

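```bash
cat >> h.py <<'E'
def bp(cm,u,v,z):
    V=np.array(cm['view']); Rw=V[:3,:3].T; c=-Rw@V[:3,3]
    d=Rw@np.array([(u-cm['cx'])/cm['fx'],(v-cm['cy'])/cm['fy'],1.]); return c+d*(z-c[2])/d[2]
def pj(cm,p):
    V=np.array(cm['view']); q=V[:3,:3]@np.array(p)+V[:3,3]; return np.array([cm['cx']+cm['fx']*q[0]/q[2],cm['cy']+cm['fy']*q[1]/q[2]])
E
python3 - <<'E'
from h import *
from scipy.optimize import least_squares
cm=robot.camera_model('wrist')
L=[(-80,-100,20,175,57),(-80,90,20,340,56),(120,-100,20,184,223),(120,90,20,330,222),(56,0,62,260,184),(106,0,62,260,226)]
def f(q,all=False):
    c,s=np.cos(q[2]),np.sin(q[2]);r=[]
    for x,y,z,u,v in L:
        r+=list(pj(cm,[q[0]+(c*x-s*y)/1e3,q[1]+(s*x+c*y)/1e3,z/1e3])-[u,v])
    return np.array(r)
o=least_squares(f,[.527,.068,-.135],loss='soft_l1');print(o.x,f(o.x).round(1))
print('crank top',bp(cm,296,115,.089),'bar',bp(cm,260,184,.062),bp(cm,260,226,.062),'hub?',bp(cm,261,129,.045))
print('lug',bp(cm,235,73,.036))
im=robot.grab_frame('wrist')[30:240,160:360,::-1];cv2.imwrite('pics/z.png',cv2.resize(im,None,fx=2.85,fy=2.85))
E
```

```text
[ 0.52989021  0.06974915 -0.13126147] [-3.9 -0.3  0.5  0.1 -0.5  1.3 -0.4  1.8  0.7 -1.   0.7 -0.4]
crank top [0.51840914 0.10480246 0.089     ] bar [0.58639185 0.06150448 0.062     ] [0.63537884 0.05497772 0.062     ] hub? [0.52846848 0.07046808 0.045     ]
lug [0.46625182 0.05032999 0.036     ]
```

View pics/z.png

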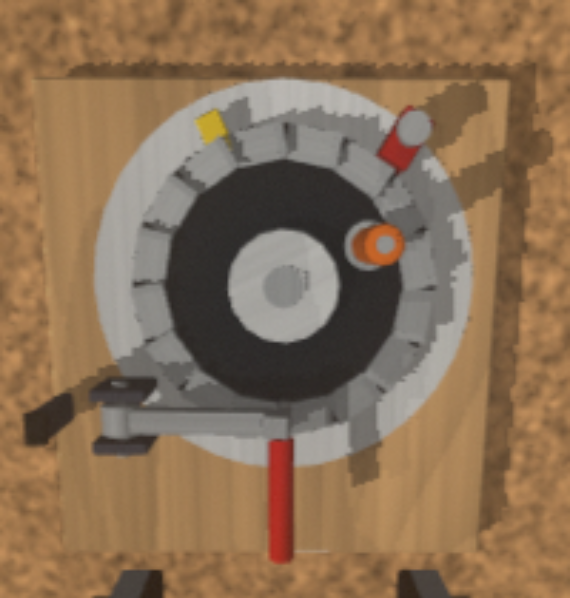

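```bash
python3 - <<'E'
from h import *
delta([.614,.058,.043],np.pi-.132)
E
```

```text
t 4.1 pos [0.5806 0.0604 0.2313] rpy [ 3.142 -0.     3.007] F [-0.2 -0.6 -0.5] T [-0.04  0.01 -0.  ] w 0.0427 q1,7 [-0.46  1.37]
shift now-frame units [-1.11  0.07  6.28] target-frame units [-1.11  0.07  6.28] rot units [ 0.   -0.   -0.02]
```

Call:
move_arm --increments '[[[-0.4, 0.02, 0.85, 0, 0, 0, 0], [-0.4, 0.02, 0.85, 0, 0, 0, 0], [-0.31, 0.03, 0.85, 0, 0, 0, 0], [0, 0, 0.85, 0, 0, 0, 0], [0, 0, 0.8, 0, 0, 0, 0], [0, 0, 0.4, 0, 0, 0, 0], [0, 0, 0, 0, 0, 0, 0]]]'

```text
t: 4.68
position: [0.6119, 0.0577, 0.09]
orientation: [-3.14, -0.005, 3.007]
wrist_force: [0.3, 0.8, -0.1]
width: 0.0427
```

```bash
python3 - <<'E'
from h import *
st()
im=robot.grab_frame('wrist')[:,:,::-1];cv2.imwrite('pics/w2.png',im)
r=robot.pinpoint('wrist','pawl_bar');print(r[:2])
E
```

```text
t 4.68 pos [0.6119 0.0577 0.09  ] rpy [-3.14  -0.005  3.007] F [ 0.3  0.8 -0.1] T [0.04 0.02 0.05] w 0.0427 q1,7 [-0.42  1.43]
[{'position': [0.6103, 0.0544, 0.0655], 'conf': 0.87}]
```

View pics/w2.png

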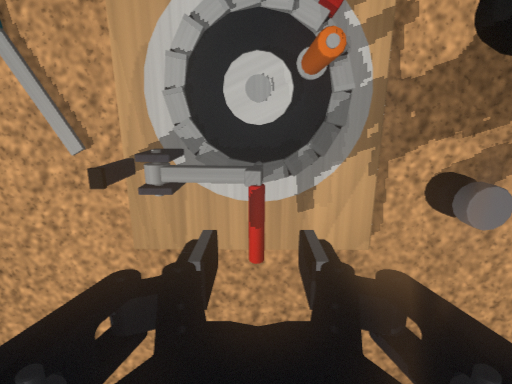

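Call:
move_arm --increments '[[[-0.07, 0, 0.4, 0, 0, 0, 0], [0, 0, 0.4, 0, 0, 0, 0], [0, 0, 0.4, 0, 0, 0, 0], [0, 0, 0.37, 0, 0, 0, 0], [0, 0, 0, 0, 0, 0, 0]]]'

```text
t: 5.2
position: [0.614, 0.0575, 0.0429]
orientation: [-3.14, -0.005, 3.007]
wrist_force: [-0.3, -0.6, 0.2]
width: 0.0427
```

```bash
python3 - <<'E'
from h import *
st()
im=robot.grab_frame('wrist')[:,:,::-1];cv2.imwrite('pics/w3.png',im)
E
```

```text
t 5.2 pos [0.614  0.0575 0.0429] rpy [-3.14  -0.005  3.007] F [-0.3 -0.6  0.2] T [0.04 0.03 0.04] w 0.0427 q1,7 [-0.4   1.45]
```

View pics/w3.png

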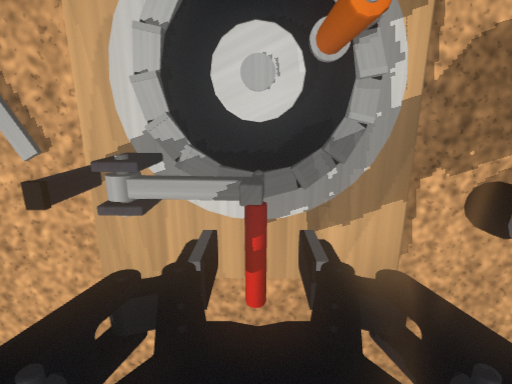

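Call:
move_arm --increments '[[[0, 0, 0, 0, 0, 0, -1], [0, 0, 0, 0, 0, 0, -1], [0, 0, 0, 0, 0, 0, -1], [0, 0, 0, 0, 0, 0, -1], [0, 0, 0, 0, 0, 0, -1], [0, 0, 0, 0, 0, 0, -1]]]' --force 25

```text
t: 5.75
position: [0.6163, 0.0562, 0.0467]
orientation: [-3.141, 0.001, 3.006]
wrist_force: [-0.3, -5.9, 3.3]
width: 0.0085
```

```bash
python3 - <<'E'
from h import *
st()
E
```

```text
t 5.75 pos [0.6163 0.0562 0.0467] rpy [-3.141e+00  1.000e-03  3.006e+00] F [-0.3 -5.9  3.3] T [-1.12  0.15 -0.02] w 0.0085 q1,7 [-0.4   1.45]
```

Call:
move_arm --increments '[[[0, -0.13, -0.36, 0, 0, 0, -1], [0, -0.19, -0.33, 0, 0, 0, -1], [0, -0.25, -0.29, 0, 0, 0, -1], [0, -0.29, -0.25, 0, 0, 0, -1], [0, 0, 0, 0, 0, 0, -1]]]'

```text
t: 6.17
position: [0.6133, 0.0328, 0.0861]
orientation: [3.138, 0.002, 3.007]
wrist_force: [-1.5, 5.8, 5.5]
width: 0.0088
```

```bash
python3 - <<'E'
from h import *
st()
im=robot.grab_frame('wrist')[:,:,::-1];cv2.imwrite('pics/w4.png',im)
E
```

```text
t 6.17 pos [0.6133 0.0328 0.0861] rpy [3.138e+00 2.000e-03 3.007e+00] F [-1.5  5.8  5.5] T [ 1.41  0.19 -0.03] w 0.0088 q1,7 [-0.38  1.48]
```

View pics/w4.png

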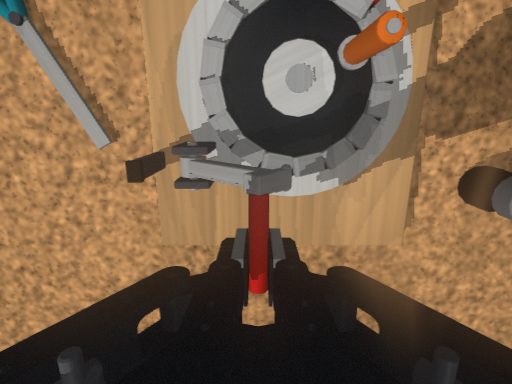

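Call:
move_arm --increments '[[[0, -0.33, -0.19, 0, 0, 0, -1], [0, -0.36, -0.13, 0, 0, 0, -1], [0, -0.38, -0.07, 0, 0, 0, -1], [0, -0.38, 0, 0, 0, 0, -1], [0, -0.38, 0.07, 0, 0, 0, -1]]]'

```text
t: 6.63
position: [0.606, -0.0217, 0.0957]
orientation: [3.139, 0.003, 3.009]
wrist_force: [-4.3, 1.1, 5.6]
width: 0.009
```

```bash
python3 - <<'E'
from h import *
st()
im=robot.grab_frame('wrist')[:,:,::-1];cv2.imwrite('pics/w5.png',im)
E
```

```text
t 6.63 pos [ 0.606  -0.0217  0.0957] rpy [3.139e+00 3.000e-03 3.009e+00] F [-4.3  1.1  5.6] T [ 0.48  1.01 -0.08] w 0.009 q1,7 [-0.31  1.57]
```

View pics/w5.png

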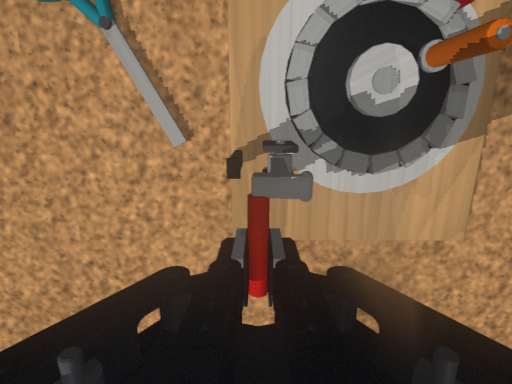

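Call:
move_arm --increments '[[[0, -0.36, 0.13, 0, 0, 0, -1], [0, -0.33, 0.19, 0, 0, 0, -1], [0, -0.29, 0.25, 0, 0, 0, -1], [0, -0.25, 0.29, 0, 0, 0, -1], [0, -0.1, 0.16, 0, 0, 0, -1], [0, 0, 0, 0, 0, 0, -1]]]'

```text
t: 7.18
position: [0.5999, -0.0636, 0.0615]
orientation: [-3.14, 0.0, 3.005]
wrist_force: [0.3, -4.5, 3.7]
width: 0.0086
```

```bash
python3 - <<'E'
from h import *
st()
im=robot.grab_frame('wrist')[:,:,::-1];cv2.imwrite('pics/w6.png',im)
E
```

```text
t 7.18 pos [ 0.5999 -0.0636  0.0615] rpy [-3.14   0.     3.005] F [ 0.3 -4.5  3.7] T [-0.78 -0.19 -0.06] w 0.0086 q1,7 [-0.24  1.65]
```

View pics/w6.png

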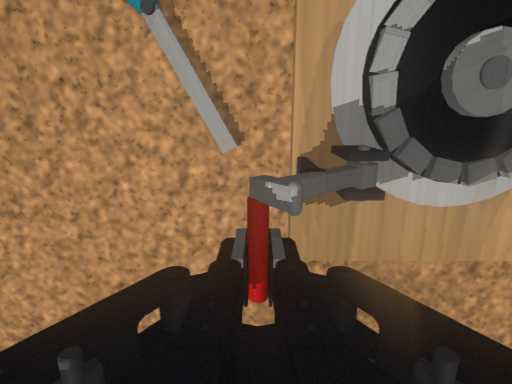

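Call:
move_arm --increments '[[[0, 0, 0, 0, 0, 0, 0.1], [0, 0, 0, 0, 0, 0, 0.1], [0, 0, 0, 0, 0, 0, 0.1], [0, 0, 0, 0, 0, 0, 0.1], [0, 0, -0.6, 0, 0, 0, 0.1], [0, 0, -0.9, 0, 0, 0, 0.1], [0, 0, -0.9, 0, 0, 0, 0.1], [0, 0, -0.9, 0, 0, -0.5, 0.1]]]'

```text
t: 7.9
position: [0.5994, -0.0613, 0.1619]
orientation: [3.142, -0.001, 3.067]
wrist_force: [0.1, 0.2, 1.3]
width: 0.047
```

Call:
move_arm --increments '[[[0, 0, -0.9, 0, 0, -1, 0.1], [0, 0, -0.5, 0, 0, -1, 0.1], [0, 0, 0, 0, 0, -1, 0.1], [0, 0, 0, 0, 0, -1, 0.1], [0, 0, 0, 0, 0, -1, 0.1], [0, 0, 0, 0, 0, -1, 0.1], [0, 0, 0, 0, 0, -1, 0.1], [0, 0, 0, 0, 0, -1, 0.1]]]'

```text
t: 8.57
position: [0.5996, -0.0614, 0.203]
orientation: [3.141, -0.0, -2.25]
wrist_force: [0.0, -0.7, -0.7]
width: 0.0471
```

```bash
python3 - <<'E'
from h import *
for c in ["top","scene"]:
    im=robot.grab_frame(c)[:,:,::-1]; cv2.imwrite(f'pics/{c}7.png',im)
    for n in ['crank','pawl','pawl_bar']:
        r=robot.pinpoint(c,n); print(c,n,[(np.round(d['position'],4),round(d['conf'],2)) for d in r[:2]])
delta([.5165,.1043,.15],np.deg2rad(230))
E
```

```text
top crank [(array([0.5161, 0.1055, 0.0674]), 0.95)]
top pawl [(array([ 5.671e-01, -1.000e-04,  5.160e-02]), 0.58)]
top pawl_bar [(array([ 0.5937, -0.0649,  0.0782]), 0.87)]
scene crank [(array([0.517 , 0.1051, 0.0701]), 0.92)]
scene pawl [(array([ 0.5737, -0.0046,  0.0481]), 0.8)]
scene pawl_bar [(array([ 0.5986, -0.0645,  0.0783]), 0.88)]
t 8.97 pos [ 0.5998 -0.0618  0.203 ] rpy [ 3.141 -0.    -2.258] F [ 0.3 -0.4 -0.4] T [0.   0.01 0.02] w 0.0471 q1,7 [-0.15  2.57]
shift now-frame units [-2.52  5.66  1.77] target-frame units [-2.46  5.69  1.77] rot units [ 0.   -0.    0.09]
```

View pics/scene7.png

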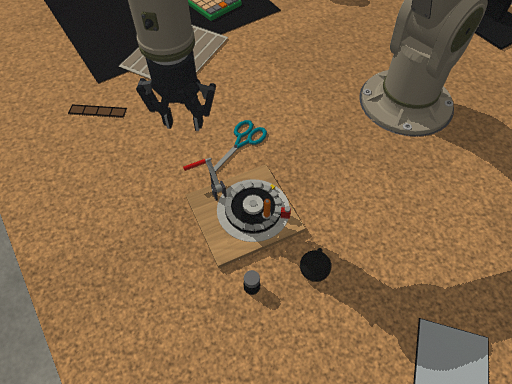

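Call:
move_arm --increments '[[[-0.36, 0.81, 0, 0, 0, 0, 0.1], [-0.36, 0.81, 0, 0, 0, 0, 0.1], [-0.36, 0.81, 0, 0, 0, 0, 0.1], [-0.36, 0.81, 0.2, 0, 0, 0, 0.1], [-0.36, 0.81, 0.5, 0, 0, 0, 0.1], [-0.36, 0.81, 0.5, 0, 0, 0, 0.1], [-0.36, 0.81, 0.57, 0, 0, 0, 0.1], [0, 0, 0, 0, 0, 0, 0.1]]]'

```text
t: 9.63
position: [0.5117, 0.1101, 0.1467]
orientation: [3.136, -0.003, -2.25]
wrist_force: [-0.3, 0.4, 0.0]
width: 0.0467
```

```bash
python3 - <<'E'
from h import *
cm=robot.camera_model('wrist')
im=robot.grab_frame('wrist')[:,:,::-1];cv2.imwrite('pics/w8.png',im)
print(robot.pinpoint('wrist','crank')[:2])
delta([.5165,.1045,.057],np.deg2rad(231))
E
```

```text
[{'position': [0.5134, 0.1038, 0.0743], 'conf': 0.71}]
t 9.73 pos [0.5151 0.1054 0.1494] rpy [ 3.141e+00 -1.000e-03 -2.254e+00] F [ 1.2 -0.3  0.4] T [-0.03 -0.06  0.01] w 0.0468 q1,7 [-0.39  2.23]
shift now-frame units [-0.01 -0.06  3.08] target-frame units [-0.01 -0.06  3.08] rot units [ 0.01 -0.01 -0.02]
```

View pics/w8.png

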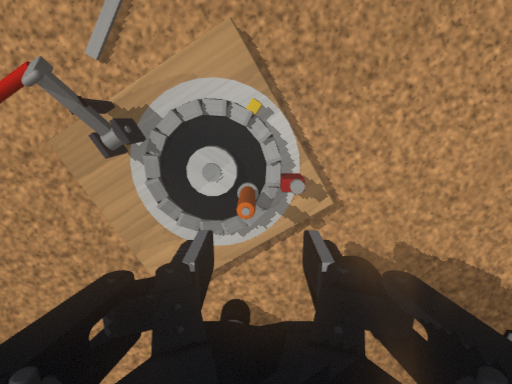

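```bash
python3 - <<'E'
from h import *
cm=robot.camera_model('wrist'); st()
for p in [(246,211,.089),(247,189,.036),(211,172,.045)]: print(bp(cm,*p))
print(pj(cm,[.5165,.1045,.089]))
E
```

```text
t 9.73 pos [0.5151 0.1054 0.1494] rpy [ 3.141e+00 -1.000e-03 -2.254e+00] F [ 1.2 -0.3  0.4] T [-0.03 -0.06  0.01] w 0.0468 q1,7 [-0.39  2.23]
[0.52267502 0.0998512  0.089     ]
[0.52113942 0.09628942 0.036     ]
[0.53394044 0.06349367 0.045     ]
[256.48519188 210.61030765]
```

Call:
move_arm --increments '[[[0, -0.1, 0.6, 0, 0, 0, 0.1], [0, 0, 0.6, 0, 0, 0, 0.1], [0, 0, 0.6, 0, 0, 0, 0.1], [0, 0, 0.6, 0, 0, 0, 0.1], [0, 0, 0.6, 0, 0, 0, 0.1], [0, 0, 0.1, 0, 0, 0, 0.1], [0, 0, 0, 0, 0, 0, 0.1]]]'

```text
t: 10.32
position: [0.5183, 0.101, 0.0565]
orientation: [3.141, -0.002, -2.258]
wrist_force: [0.2, 0.3, 0.4]
width: 0.047
```

```bash
python3 - <<'E'
from h import *
st();cm=robot.camera_model('wrist')
im=robot.grab_frame('wrist')[:,:,::-1];cv2.imwrite('pics/w9.png',im)
print(pj(cm,[.5175,.1043,.089]))
E
```

```text
t 10.32 pos [0.5183 0.101  0.0565] rpy [ 3.141e+00 -2.000e-03 -2.258e+00] F [0.2 0.3 0.4] T [-0.04 -0.02  0.02] w 0.047 q1,7 [-0.38  2.25]
[265.94196915 281.90343971]
```

View pics/w9.png

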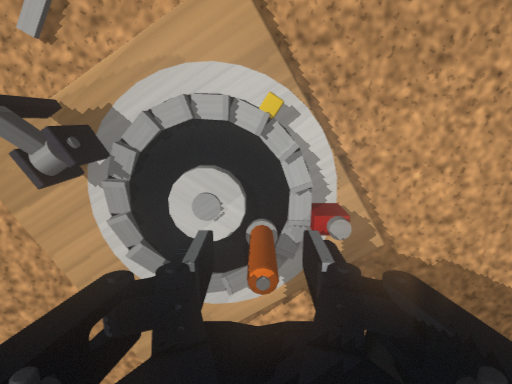

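Call:
move_arm --increments '[[[0, 0, 0, 0, 0, 0, -1], [0, 0, 0, 0, 0, 0, -1], [0, 0, 0, 0, 0, 0, -1], [0, 0, 0, 0, 0, 0, -1], [0, 0, 0, 0, 0, 0, -1]]]' --force 40

```text
t: 10.78
position: [0.519, 0.1033, 0.0584]
orientation: [-3.141, 0.002, -2.256]
wrist_force: [-1.8, 2.1, 6.0]
width: 0.0127
```

```bash
python3 - <<'E'
from h import *
s=st()
c=np.array([.5295,.0695]); d=s['position'][:2]-c; print(np.hypot(*d),np.degrees(np.arctan2(d[1],d[0])))
im=robot.grab_frame('wrist')[:,:,::-1];cv2.imwrite('pics/w10.png',im)
E
```

```text
t 10.78 pos [0.519  0.1033 0.0584] rpy [-3.141e+00  2.000e-03 -2.256e+00] F [-1.8  2.1  6. ] T [0.38 0.48 0.  ] w 0.0127 q1,7 [-0.38  2.25]
0.03538586832083284 107.20864653071789
```

View pics/w10.png

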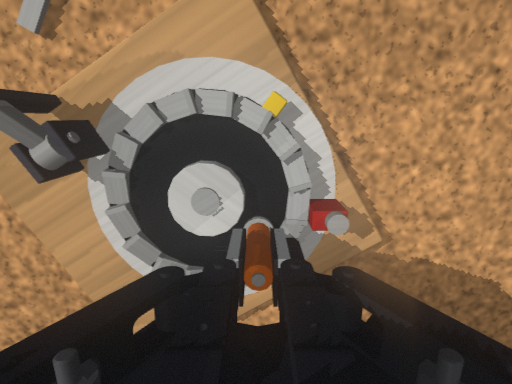

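Call:
move_arm --increments '[[[-0.17, -0.13, 0, 0, 0, 0, -1], [-0.145, -0.16, 0, 0, 0, 0, -1], [-0.115, -0.18, 0, 0, 0, 0, -1], [0, 0, 0, 0, 0, 0, -1]]]'

```text
t: 11.17
position: [0.539, 0.103, 0.0584]
orientation: [-3.14, 0.002, -2.257]
wrist_force: [0.0, -1.7, 6.1]
width: 0.0129
```

```bash
python3 - <<'E'
from h import *
s=st()
c=np.array([.5295,.0695]); d=s['position'][:2]-c; print(np.hypot(*d),np.degrees(np.arctan2(d[1],d[0])))
im=robot.grab_frame('wrist')[:,:,::-1];cv2.imwrite('pics/w11.png',im)
E
```

```text
t 11.17 pos [0.539  0.103  0.0584] rpy [-3.140e+00  2.000e-03 -2.257e+00] F [ 0.  -1.7  6.1] T [-0.39 -0.16 -0.02] w 0.0129 q1,7 [-0.37  2.26]
0.034780733462619874 74.14317088059371
```

View pics/w11.png

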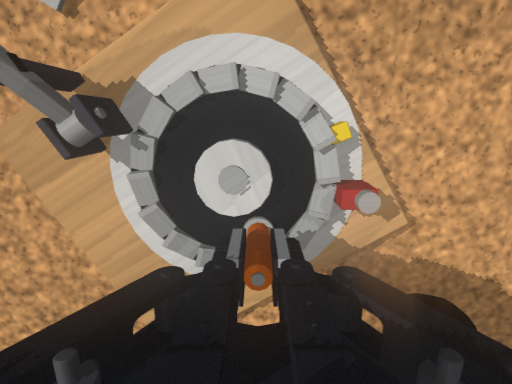

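Call:
move_arm --increments '[[[-0.05, -0.12, 0, 0, 0, 0, -1], [-0.035, -0.125, 0, 0, 0, 0, -1], [0, 0, 0, 0, 0, 0, -1]]]'

```text
t: 11.47
position: [0.5457, 0.1002, 0.0584]
orientation: [-3.14, 0.001, -2.257]
wrist_force: [-1.8, -2.2, 7.2]
width: 0.0129
```

```bash
cat >> h.py <<'E'
def ck(name=None):
    s=st()
    c=np.array([.5295,.0695]); d=s['position'][:2]-c; th=np.arctan2(d[1],d[0]); F=np.array(s['wrist_force'][:2])
    print(np.hypot(*d),np.degrees(th),'tangential resist (ccw +)',F@[-np.sin(th),np.cos(th)],'radial',F@[np.cos(th),np.sin(th)])
    if name:
        im=robot.grab_frame('wrist')[:,:,::-1];cv2.imwrite(f'pics/{name}.png',im[40:300,150:450].repeat(2,0).repeat(2,1))
E
python3 -c "
from h import *
ck('w12')"
```

```text
t 11.47 pos [0.5457 0.1002 0.0584] rpy [-3.140e+00  1.000e-03 -2.257e+00] F [-1.8 -2.2  7.2] T [-0.42  0.34  0.05] w 0.0129 q1,7 [-0.36  2.27]
0.034718334160399454 62.18060260158953 tangential resist (ccw +) 0.590577103115235 radial -2.816786433968768
```

View pics/w12.png

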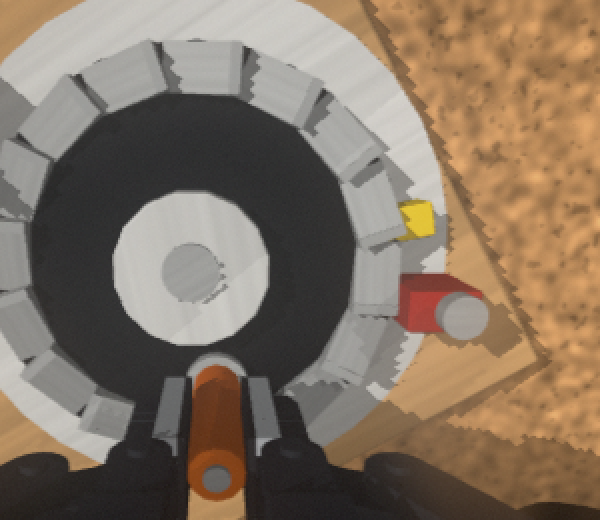

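Call:
move_arm --increments '[[[-0.02, -0.1, 0, 0, 0, 0, -1], [0, 0, 0, 0, 0, 0, -1]]]'

```text
t: 11.68
position: [0.5481, 0.0988, 0.0584]
orientation: [-3.141, 0.001, -2.257]
wrist_force: [-2.9, -2.5, 7.8]
width: 0.0125
```

```bash
python3 -c "
from h import *
ck('w13')"
```

```text
t 11.68 pos [0.5481 0.0988 0.0584] rpy [-3.141e+00  1.000e-03 -2.257e+00] F [-2.9 -2.5  7.8] T [-0.39  0.57  0.03] w 0.0125 q1,7 [-0.36  2.27]
0.03471716042046174 57.61925715983079 tangential resist (ccw +) 1.0709928141943603 radial -3.6572038365297352
```

View pics/w13.png

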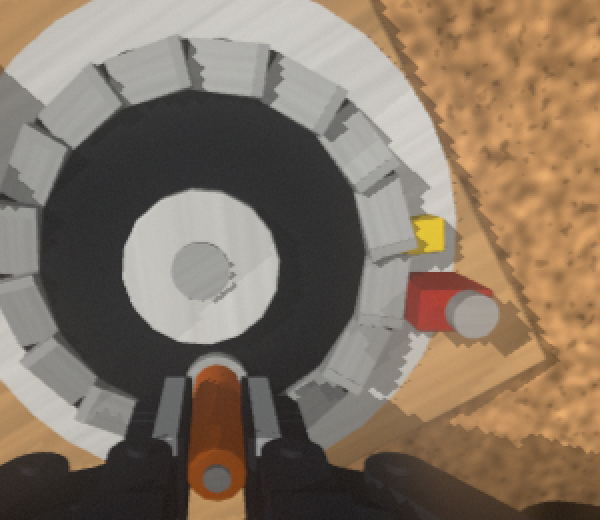

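Call:
move_arm --increments '[[[-0.005, -0.05, 0, 0, 0, 0, -1], [0, 0, 0, 0, 0, 0, -1]]]'

```text
t: 11.9
position: [0.5491, 0.0982, 0.0584]
orientation: [-3.141, 0.001, -2.256]
wrist_force: [-4.2, -2.2, 8.5]
width: 0.0126
```

```bash
python3 -c "
from h import *
ck('w14')"
```

```text
t 11.9 pos [0.5491 0.0982 0.0584] rpy [-3.141e+00  1.000e-03 -2.256e+00] F [-4.2 -2.2  8.5] T [-0.34  0.77  0.02] w 0.0126 q1,7 [-0.36  2.28]
0.03471297393279548 55.71502422202461 tangential resist (ccw +) 2.2450836530993348 radial -4.13825303271892
```

View pics/w14.png

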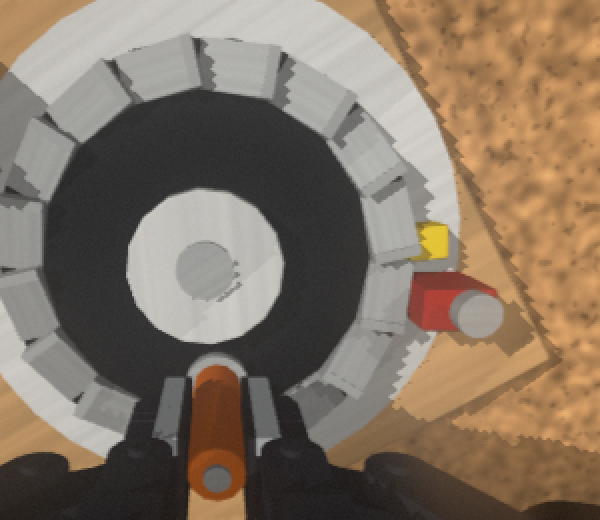

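Call:
move_arm --increments '[[[0, -0.05, 0, 0, 0, 0, -1], [0, 0, 0, 0, 0, 0, -1]]]'

```text
t: 12.12
position: [0.5502, 0.0974, 0.0584]
orientation: [-3.141, 0.001, -2.256]
wrist_force: [-4.0, -1.1, 8.4]
width: 0.0126
```

```bash
python3 -c "
from h import *
ck()"
```

```text
t 12.12 pos [0.5502 0.0974 0.0584] rpy [-3.141e+00  1.000e-03 -2.256e+00] F [-4.  -1.1  8.4] T [-0.23  0.83  0.05] w 0.0126 q1,7 [-0.35  2.28]
0.034749551076741665 53.41537552869919 tangential resist (ccw +) 2.5138026820521238 radial -3.261401005242918
```

Call:
move_arm --increments '[[[0, -0.03, 0, 0, 0, 0, -1], [0, 0, 0, 0, 0, 0, -1]]]'

```text
t: 12.28
position: [0.5508, 0.0969, 0.0584]
orientation: [-3.141, 0.001, -2.256]
wrist_force: [-3.9, -0.5, 9.0]
width: 0.0126
```

```bash
python3 -c "
from h import *
ck('w15')"
```

```text
t 12.28 pos [0.5508 0.0969 0.0584] rpy [-3.141e+00  1.000e-03 -2.256e+00] F [-3.9 -0.5  9. ] T [-0.16  0.89 -0.03] w 0.0126 q1,7 [-0.35  2.28]
0.03475288375500533 52.16414779686876 tangential resist (ccw +) 2.7624157116932775 radial -2.7933350140356463
```

View pics/w15.png

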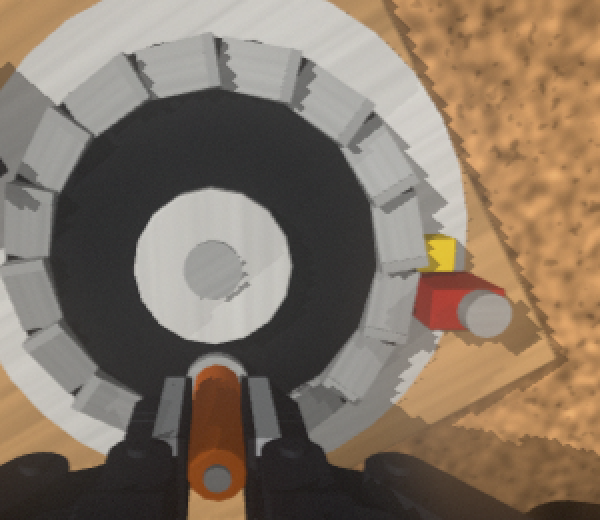

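Call:
move_arm --increments '[[[0, -0.03, 0, 0, 0, 0, -1], [0, 0, 0, 0, 0, 0, -1]]]'

```text
t: 12.5
position: [0.5515, 0.0964, 0.0584]
orientation: [-3.141, 0.001, -2.256]
wrist_force: [-3.5, -1.0, 8.1]
width: 0.013
```

Call:
move_arm --increments '[[[0, -0.03, 0, 0, 0, 0, -1], [0, 0, 0, 0, 0, 0, -1]]]'

```text
t: 12.67
position: [0.5517, 0.0962, 0.0584]
orientation: [3.141, 0.0, -2.256]
wrist_force: [-6.4, 0.2, 9.4]
width: 0.0126
```

```bash
python3 -c "
from h import *
ck()"
```

```text
t 12.67 pos [0.5517 0.0962 0.0584] rpy [ 3.141  0.    -2.256] F [-6.4  0.2  9.4] T [0.06 1.43 0.02] w 0.0126 q1,7 [-0.35  2.28]
0.03476074567115353 50.29056559077142 tangential resist (ccw +) 5.006844735816796 radial -3.9462749263193646
```

Call:
move_arm --increments '[[[0, -0.03, 0, 0, 0, 0, -1], [0, 0, 0, 0, 0, 0, -1]]]'

```text
t: 12.83
position: [0.5518, 0.0962, 0.0583]
orientation: [3.14, 0.0, -2.255]
wrist_force: [-8.4, 0.8, 11.7]
width: 0.0131
```

```bash
python3 -c "
from h import *
ck()"
```

```text
t 12.83 pos [0.5518 0.0962 0.0583] rpy [ 3.14   0.    -2.255] F [-8.4  0.8 11.7] T [ 0.34  1.96 -0.07] w 0.0131 q1,7 [-0.35  2.28]
0.0347964204654643 50.1764264897356 tangential resist (ccw +) 6.931107644005386 radial -4.730874938395719
```

Call:
move_arm --increments '[[[0, -0.02, 0, 0, 0, 0, -1], [0, 0, 0, 0, 0, 0, -1]]]'

```text
t: 13.0
position: [0.5518, 0.0962, 0.0583]
orientation: [3.139, -0.0, -2.255]
wrist_force: [-10.1, 2.1, 13.1]
width: 0.0127
```

```bash
python3 -c "
from h import *
ck()"
```

```text
t 13.0 pos [0.5518 0.0962 0.0583] rpy [ 3.139 -0.    -2.255] F [-10.1   2.1  13.1] T [0.49 2.35 0.  ] w 0.0127 q1,7 [-0.35  2.29]
0.0347967665744083 50.09181821688156 tangential resist (ccw +) 9.09314078029681 radial -4.844938730060329
```

Call:
move_arm --increments '[[[0, -0.04, 0, 0, 0, 0, -1], [0, 0, 0, 0, 0, 0, -1], [0, 0, 0, 0, 0, 0, -1]]]'

```text
t: 13.25
position: [0.552, 0.0961, 0.0583]
orientation: [3.138, -0.001, -2.254]
wrist_force: [-14.6, 4.1, 15.8]
width: 0.013
```

```bash
python3 -c "
from h import *
ck()"
```

```text
t 13.25 pos [0.552  0.0961 0.0583] rpy [ 3.138e+00 -1.000e-03 -2.254e+00] F [-14.6   4.1  15.8] T [ 0.74  2.99 -0.01] w 0.013 q1,7 [-0.35  2.29]
0.03484762294752354 49.83032473202281 tangential resist (ccw +) 13.791981233058939 radial -6.321227951084369
```

Call:
move_arm --increments '[[[0, -0.025, 0, 0, 0, 0, -1], [0, 0, 0, 0, 0, 0, -1], [0, 0, 0, 0, 0, 0, -1], [0, 0, 0, 0, 0, 0, -1], [0, 0, 0, 0, 0, 0, -1]]]'

```text
t: 13.67
position: [0.552, 0.0961, 0.0582]
orientation: [3.137, -0.001, -2.254]
wrist_force: [-15.7, 4.4, 18.0]
width: 0.0129
```

```bash
python3 -c "
from h import *
ck('w16')"
```

```text
t 13.67 pos [0.552  0.0961 0.0582] rpy [ 3.137e+00 -1.000e-03 -2.254e+00] F [-15.7   4.4  18. ] T [0.98 3.37 0.01] w 0.0129 q1,7 [-0.35  2.29]
0.03486366829276405 49.74627046772234 tangential resist (ccw +) 14.84306633467408 radial -6.767573493047933
```

View pics/w16.png

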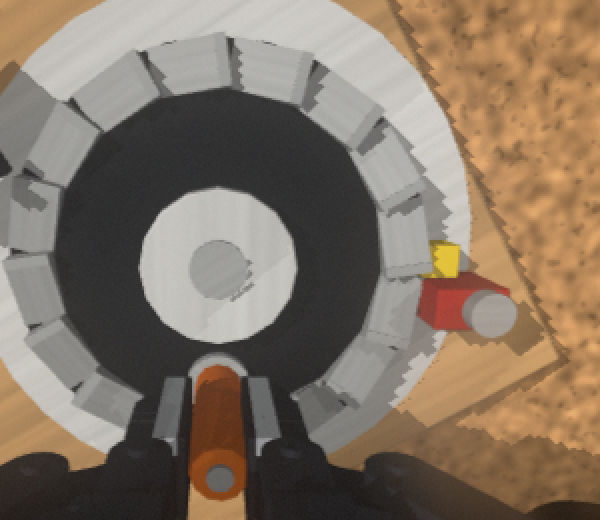

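Call:
move_arm --increments '[[[0, 0, 0, 0, 0, 0, -1], [0, 0, 0, 0, 0, 0, -1], [0, 0, 0, 0, 0, 0, -1], [0, 0, 0, 0, 0, 0, -1], [0, 0, 0, 0, 0, 0, -1], [0, 0, 0, 0, 0, 0, -1]]]'

```text
t: 14.22
position: [0.552, 0.0961, 0.0582]
orientation: [3.137, -0.001, -2.254]
wrist_force: [-14.7, 4.9, 17.5]
width: 0.0128
```

Call:
move_arm --increments '[[[0, 0.06, 0, 0, 0, 0, -1], [0, 0.05, 0, 0, 0, 0, -1], [0, 0, 0, 0, 0, 0, -1]]]'

```text
t: 14.47
position: [0.5517, 0.0963, 0.0584]
orientation: [3.141, 0.001, -2.256]
wrist_force: [-5.5, -0.3, 9.7]
width: 0.0125
```

```bash
python3 -c "
from h import *
ck()"
```

```text
t 14.47 pos [0.5517 0.0963 0.0584] rpy [ 3.141e+00  1.000e-03 -2.256e+00] F [-5.5 -0.3  9.7] T [0.08 1.4  0.03] w 0.0125 q1,7 [-0.35  2.28]
0.03475909976444317 50.382987993026966 tangential resist (ccw +) 4.095747097916272 radial -3.744279447561994
```

Call:
move_arm --increments '[[[0, 0, 0, 0, 0, 0, 0.1], [0, 0, 0, 0, 0, 0, 0.1], [0, 0, 0, 0, 0, 0, 0.1], [0, 0, 0, 0, 0, 0, 0.1], [0, 0, -0.5, 0, 0, 0, 0.1], [0, 0, -0.8, 0, 0, 0, 0.1], [0, 0, -0.8, 0, 0, 0, 0.1], [0, 0, -0.8, 0, 0, 0, 0.1]]]'

```text
t: 15.13
position: [0.5518, 0.0955, 0.1447]
orientation: [3.141, -0.001, -2.256]
wrist_force: [0.3, 0.2, 0.3]
width: 0.0473
```

```bash
python3 -c "
from h import *
ck('w17')
delta([.597,-.065,.16],np.pi-.132)"
```

```text
t 15.13 pos [0.5518 0.0955 0.1447] rpy [ 3.141e+00 -1.000e-03 -2.256e+00] F [0.3 0.2 0.3] T [ 0.07 -0.06  0.01] w 0.0473 q1,7 [-0.36  2.27]
0.03424808552972859 49.37274319631517 tangential resist (ccw +) -0.08546709595607357 radial 0.33226238733292307
t 15.18 pos [0.5545 0.096  0.1502] rpy [-3.138  0.005 -2.257] F [2.2 0.5 4.3] T [ 0.02 -0.12  0.03] w 0.047 q1,7 [-0.36  2.27]
shift now-frame units [ 3.25 -4.5  -0.33] target-frame units [-2.11 -5.13 -0.33] rot units [-0.01  0.06  8.48]
```

View pics/w17.png

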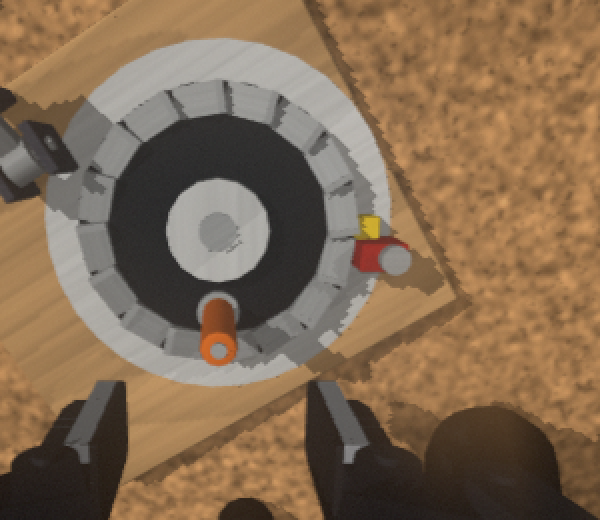

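Call:
move_arm --increments '[[[0, 0, -0.6, 0, 0, 0.9, 0.1], [0, 0, 0, 0, 0, 0.95, 0.1], [0, 0, 0, 0, 0, 0.95, 0.1], [0, 0, 0, 0, 0, 0.95, 0.1], [0, 0, 0, 0, 0, 0.95, 0.1], [0, 0, 0, 0, 0, 0.95, 0.1], [0, 0, 0, 0, 0, 0.95, 0.1], [0, 0, 0, 0, 0, 0.95, 0.1]]]'

```text
t: 15.85
position: [0.5521, 0.0956, 0.1617]
orientation: [-3.141, -0.0, 3.115]
wrist_force: [0.2, 0.3, -0.1]
width: 0.0466
```

Call:
move_arm --increments '[[[0, 0, 0, 0, 0, 0.93, 0.1], [-0.35, -0.85, 0, 0, 0, 0, 0.1], [-0.35, -0.85, 0, 0, 0, 0, 0.1], [-0.35, -0.85, 0, 0, 0, 0, 0.1], [-0.35, -0.85, 0, 0, 0, 0, 0.1], [-0.35, -0.85, 0, 0, 0, 0, 0.1], [-0.35, -0.85, 0, 0, 0, 0, 0.1], [0, 0, 0, 0, 0, 0, 0.1]]]'

```text
t: 16.52
position: [0.5945, -0.072, 0.1619]
orientation: [-3.138, 0.001, 3.001]
wrist_force: [-0.2, -1.8, 0.7]
width: 0.0467
```

```bash
python3 - <<'E'
from h import *
cm=robot.camera_model('wrist');im=robot.grab_frame('wrist')[:,:,::-1];cv2.imwrite('pics/w18.png',im)
print(robot.pinpoint('wrist','pawl_bar')[:2])
print('pred',pj(cm,[.597,-.065,.078]))
delta([.597,-.065,.059],np.pi-.132)
E
```

```text
[{'position': [0.5919, -0.0685, 0.0796], 'conf': 0.91}]
pred [267.9693802  202.17248722]
t 16.62 pos [ 0.5943 -0.066   0.1616] rpy [-3.141 -0.     3.006] F [ 0.3  1.7 -0.1] T [ 0.04  0.03 -0.04] w 0.0468 q1,7 [-0.24  1.61]
shift now-frame units [-0.09  0.05  3.42] target-frame units [-0.09  0.05  3.42] rot units [-0.01 -0.   -0.03]
```

View pics/w18.png

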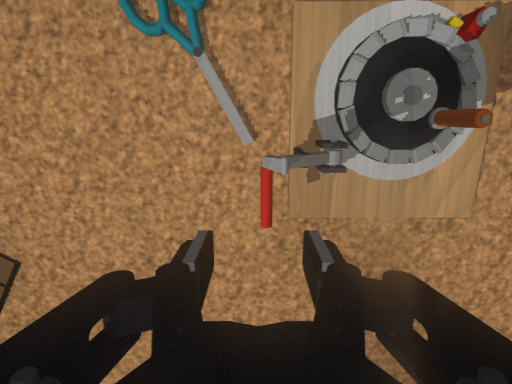

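Call:
move_arm --increments '[[[-0.09, 0.04, 0.6, 0, 0, 0, 0.1], [0, 0, 0.6, 0, 0, 0, 0.1], [0, 0, 0.6, 0, 0, 0, 0.1], [0, 0, 0.6, 0, 0, 0, 0.1], [0, 0, 0.6, 0, 0, 0, 0.1], [0, 0, 0.4, 0, 0, 0, 0.1], [0, 0, 0, 0, 0, 0, 0.1]]]'

```text
t: 17.2
position: [0.5952, -0.0616, 0.057]
orientation: [3.142, -0.005, 3.011]
wrist_force: [0.3, 0.1, -0.1]
width: 0.0476
```

```bash
python3 - <<'E'
from h import *
st();im=robot.grab_frame('wrist')[:,:,::-1];cv2.imwrite('pics/w19.png',im)
E
```

```text
t 17.2 pos [ 0.5952 -0.0616  0.057 ] rpy [ 3.142 -0.005  3.011] F [ 0.3  0.1 -0.1] T [-0.    0.05 -0.03] w 0.0476 q1,7 [-0.22  1.64]
```

View pics/w19.png

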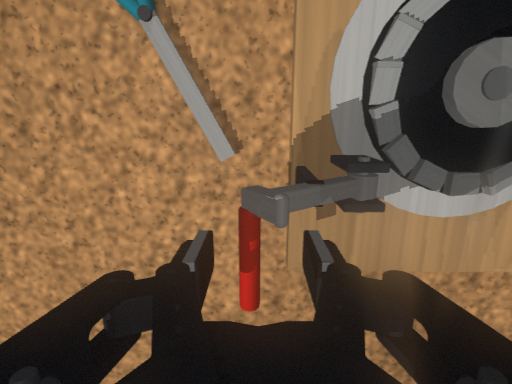

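Call:
move_arm --increments '[[[0, -0.11, 0, 0, 0, 0, 0.1], [0, 0, 0, 0, 0, 0, -1], [0, 0, 0, 0, 0, 0, -1], [0, 0, 0, 0, 0, 0, -1], [0, 0, 0, 0, 0, 0, -1], [0, 0, 0, 0, 0, 0, -1], [0, 0, 0, 0, 0, 0, -1]]]' --force 25

```text
t: 17.83
position: [0.5975, -0.0661, 0.0609]
orientation: [3.141, 0.002, 3.01]
wrist_force: [-0.3, 2.7, 5.9]
width: 0.0092
```

```bash
python3 - <<'E'
from h import *
st()
E
```

```text
t 17.83 pos [ 0.5975 -0.0661  0.0609] rpy [3.141e+00 2.000e-03 3.010e+00] F [-0.3  2.7  5.9] T [ 0.5   0.02 -0.02] w 0.0092 q1,7 [-0.21  1.64]
```

Call:
move_arm --increments '[[[0, 0.2, -0.33, 0, 0, 0, -1], [0, 0.25, -0.29, 0, 0, 0, -1], [0, 0.3, -0.24, 0, 0, 0, -1], [0, 0.34, -0.19, 0, 0, 0, -1], [0, 0.36, -0.13, 0, 0, 0, -1], [0, 0.38, -0.06, 0, 0, 0, -1], [0, 0.38, 0, 0, 0, 0, -1]]]'

```text
t: 18.42
position: [0.6062, -0.002, 0.0985]
orientation: [-3.14, 0.002, 3.008]
wrist_force: [4.3, -4.0, 4.0]
width: 0.009
```

```bash
cat >> h.py <<'E'
def arc():
    s=st(); o=np.array([.5295,.0695]); y=np.array([np.sin(.132),np.cos(.132)])
    yl=(s['position'][:2]-o)@y+.065; zl=s['position'][2]+.019-.048
    print('phi',np.degrees(np.arctan2(zl,yl)),'r',np.hypot(yl,zl))
E
python3 - <<'E'
from h import *
arc()
E
```

```text
t 18.42 pos [ 0.6062 -0.002   0.0985] rpy [-3.140e+00  2.000e-03  3.008e+00] F [ 4.3 -4.   4. ] T [-0.8  -0.96 -0.03] w 0.009 q1,7 [-0.32  1.51]
phi 86.50403199773599 r 0.06960566420602862
```

Call:
move_arm --increments '[[[0, 0.38, 0.07, 0, 0, 0, -1], [0, 0.36, 0.14, 0, 0, 0, -1], [0, 0.33, 0.2, 0, 0, 0, -1], [0, 0.29, 0.25, 0, 0, 0, -1], [0, 0.24, 0.3, 0, 0, 0, -1], [0, 0, 0, 0, 0, 0, -1]]]'

```text
t: 18.92
position: [0.6125, 0.0487, 0.0661]
orientation: [-3.141, 0.001, 3.012]
wrist_force: [7.4, -1.1, 0.6]
width: 0.0082
```

```bash
python3 - <<'E'
from h import *
arc();im=robot.grab_frame('wrist')[:,:,::-1];cv2.imwrite('pics/w20.png',im)
E
```

```text
t 18.92 pos [0.6125 0.0487 0.0661] rpy [-3.141e+00  1.000e-03  3.012e+00] F [ 7.4 -1.1  0.6] T [-0.23 -1.4  -0.01] w 0.0082 q1,7 [-0.37  1.44]
phi 33.85297767910902 r 0.0665782812273245
```

View pics/w20.png

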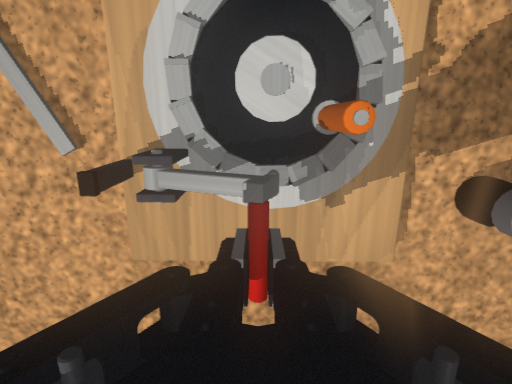

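Call:
move_arm --increments '[[[0, 0.1, 0.17, 0, 0, 0, -1], [0, 0.08, 0.17, 0, 0, 0, -1], [0, 0, 0, 0, 0, 0, -1]]]'

```text
t: 19.22
position: [0.613, 0.0532, 0.0567]
orientation: [3.142, 0.001, 3.01]
wrist_force: [6.7, -1.4, 1.9]
width: 0.0086
```

```bash
python3 - <<'E'
from h import *
arc()
E
```

```text
t 19.22 pos [0.613  0.0532 0.0567] rpy [3.142e+00 1.000e-03 3.010e+00] F [ 6.7 -1.4  1.9] T [-0.32 -1.39 -0.06] w 0.0086 q1,7 [-0.38  1.44]
phi 24.849054249505944 r 0.06590819078245466
```

Call:
move_arm --increments '[[[0, 0.05, 0.14, 0, 0, 0, -1], [0, 0, 0, 0, 0, 0, -1]]]'

```text
t: 19.38
position: [0.6132, 0.0546, 0.0528]
orientation: [3.141, 0.001, 3.01]
wrist_force: [7.9, 0.1, -0.0]
width: 0.009
```

```bash
python3 - <<'E'
from h import *
arc()
E
```

```text
t 19.38 pos [0.6132 0.0546 0.0528] rpy [3.141e+00 1.000e-03 3.010e+00] F [ 7.9  0.1 -0. ] T [-0.14 -1.48 -0.08] w 0.009 q1,7 [-0.38  1.44]
phi 21.234048880209972 r 0.06565966321859469
```

Call:
move_arm --increments '[[[-0.05, 0.04, 0.11, 0, 0, 0, -1], [0, 0, 0, 0, 0, 0, -1]]]'

```text
t: 19.55
position: [0.6135, 0.0556, 0.0491]
orientation: [3.141, -0.002, 3.01]
wrist_force: [1.9, -0.5, 0.5]
width: 0.0087
```

```bash
python3 - <<'E'
from h import *
arc()
E
```

```text
t 19.55 pos [0.6135 0.0556 0.0491] rpy [ 3.141e+00 -2.000e-03  3.010e+00] F [ 1.9 -0.5  0.5] T [ 0.11 -0.59 -0.03] w 0.0087 q1,7 [-0.38  1.44]
phi 17.86231910516433 r 0.06541165484096027
```

Call:
move_arm --increments '[[[0, 0, 0, 0, 0, 0, 0.1], [0, 0, 0, 0, 0, 0, 0.1], [0, 0, 0, 0, 0, 0, 0.1], [0, 0, 0, 0, 0, 0, 0.1], [0, 0, 0, 0, 0, 0, 0.1], [0, 0, -0.5, 0, 0, 0, 0.1], [0, 0, -0.8, 0, 0, 0, 0.1], [0, 0, -0.8, 0, 0, 0, 0.1]]]'

```text
t: 20.22
position: [0.6134, 0.0543, 0.1136]
orientation: [-3.141, -0.002, 3.009]
wrist_force: [1.5, 0.0, 0.3]
width: 0.0468
```

Call:
move_arm --increments '[[[0, 0, -0.8, 0, 0, 0, 0.1], [0, 0, -0.8, 0, 0, 0, 0.1], [0, 0, -0.8, 0, 0, 0, 0.1], [0, 0, -0.8, 0, 0, 0, 0.1], [0, 0, 0, 0, 0, 0, 0.1], [0, 0, 0, 0, 0, 0, 0.1]]]'

```text
t: 20.72
position: [0.6151, 0.0544, 0.2114]
orientation: [3.141, 0.003, 3.009]
wrist_force: [-0.3, 0.1, -0.9]
width: 0.0466
```

```bash
python3 - <<'E'
from h import *
s=st();im=robot.grab_frame('wrist')[:,:,::-1];cv2.imwrite('pics/w21.png',im)
for c in ['wrist','scene','top']:
    if c!='wrist': robot.grab_frame(c)
    for n in ['pawl_bar','lug_face','stop_face','crank','film_can_mid','blower_mid','scissors_mid']:
        r=robot.pinpoint(c,n); print(c,n,[(np.round(d['position'],4),round(d['conf'],2)) for d in r[:1]])
E
```

```text
t 20.72 pos [0.6151 0.0544 0.2114] rpy [3.141e+00 3.000e-03 3.009e+00] F [-0.3  0.1 -0.9] T [ 0.01 -0.02  0.01] w 0.0466 q1,7 [-0.4  1.4]
wrist pawl_bar [(array([0.6089, 0.0571, 0.0604]), 0.73)]
wrist lug_face [(array([0.4804, 0.1207, 0.029 ]), 0.64)]
wrist stop_face [(array([0.4809, 0.1096, 0.0256]), 0.55)]
wrist crank [(array([0.5471, 0.0965, 0.0719]), 0.66)]
wrist film_can_mid [(array([0.6211, 0.2096, 0.0261]), 0.89)]
wrist blower_mid [(array([0.5011, 0.2485, 0.0477]), 0.78)]
wrist scissors_mid [(array([ 0.4674, -0.1112,  0.0053]), 0.75)]
scene pawl_bar [(array([0.6178, 0.0566, 0.0595]), 0.77)]
scene lug_face [(array([0.4833, 0.1119, 0.0296]), 0.59)]
scene stop_face [(array([ 0.4647, -0.105 ,  0.0051]), 0.66)]
scene crank [(array([0.5462, 0.0985, 0.0694]), 0.96)]
scene film_can_mid [(array([0.6221, 0.2095, 0.0238]), 0.8)]
scene blower_mid [(array([0.5052, 0.2482, 0.0449]), 0.81)]
scene scissors_mid [(array([ 0.4656, -0.1042,  0.005 ]), 0.55)]
top pawl_bar []
top lug_face []
top stop_face []
top crank []
top film_can_mid [(array([0.6254, 0.2107, 0.0235]), 0.52)]
top blower_mid [(array([0.4972, 0.2477, 0.0486]), 0.56)]
top scissors_mid [(array([ 0.4639, -0.1087,  0.0055]), 0.71)]
```

View pics/w21.png

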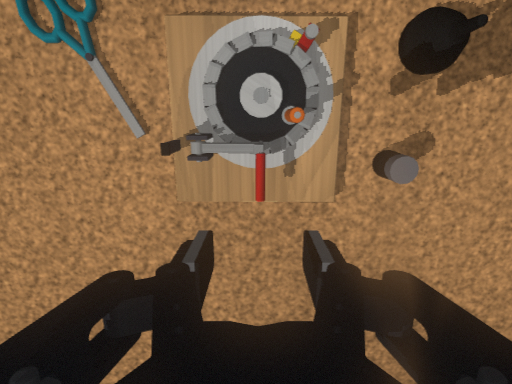

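```bash
python3 - <<'E'
from h import *
cm=robot.camera_model('wrist');im=robot.grab_frame('wrist')[:,:,::-1]
cv2.imwrite('pics/w22.png',cv2.resize(im[10:130,200:340],None,fx=5,fy=5,interpolation=cv2.INTER_CUBIC))
o=np.array([.5295,.0695])
for th in (50,54,58): 
    t=np.radians(th); print(th,pj(cm,[o[0]+.037*np.cos(t),o[1]+.037*np.sin(t),.089]))
E
```

```text
50 [298.40100545 116.32854378]
54 [299.98729645 113.69062229]
58 [301.40311614 110.93834123]
```

View pics/w22.png

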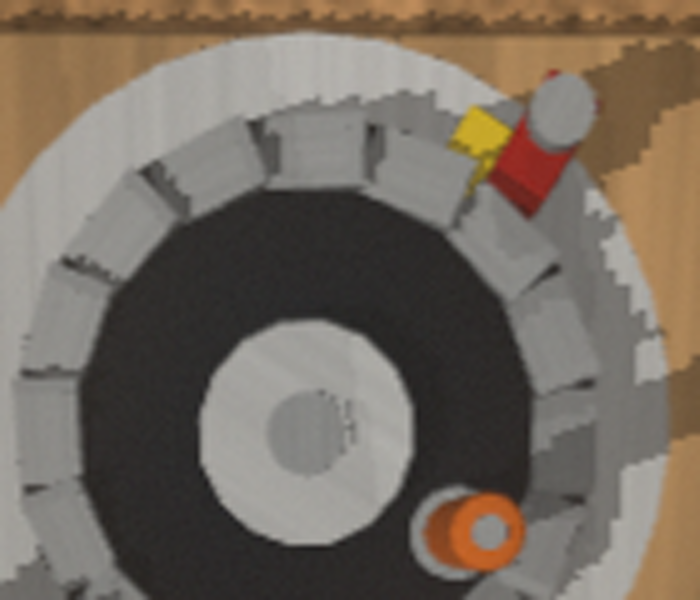

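```bash
python3 - <<'E'
from h import *
st(); print(robot.hand_in())
E
```

```text
t 21.97 pos [0.6143 0.0545 0.2097] rpy [-3.142 -0.     3.009] F [0.  0.3 0. ] T [ 0.06 -0.01  0.03] w 0.0469 q1,7 [-0.4  1.4]
the job is handed in; nothing more can be done
None
```

I ran the winder back to its start and handed the job in at 22 s. The hand-in gave no verdict.

- **What I did:** I folded the pawl onto its back rest by its red bar. I then led the crank about 58° clockwise until the lug met the red stop. I pushed with about 14–15 N sideways at the post for just under 1 s, which works out to roughly 6 N between lug and stop. Then I eased off, let go of the post, folded the pawl back down until it was almost on the teeth, released it and drew the hand clear.
- **Pawl and wheel at the end:** the bar sits 60 mm above the desk, so the pawl is down on the teeth. In the last wrist picture the lug lies against the stop, and the post is at 50°, the angle it had when pressed.
- **Robot and bystanders:** the wrist force is about zero with the fingers open and clear. The blower, film can and scissors show within 5 mm of where they were at the start.
- **Checks that disagreed or failed:**
  - The network put the crank about 5 mm off its pressed position, but the wrist picture agreed with the pressed position, so I went by the picture.
  - The wrist-camera network gave the lug and stop points 11 mm apart.
  - The scene-camera network mistook the scissors for the stop.
  - In the top-camera view the networks could not find the pawl bar, lug, stop or crank.

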